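Slide the locked wheel carriage home to its stop

TASK

The carriage that carries the cheese wheel is locked on its slide by a spring button. With closed fingertips press the button fully down, hold it down while you push the carriage along the slide until it rests against the end stop, and only there let the button spring back up and move clear. Do not touch or lift the cheese wheel, which must ride along in its place, and leave the other things on the bench where they are.

Things in the scene. Friction and masses are not known exactly. Their poses are not given: they have to be found in the camera images.
- rail: Fixed slide lying on the bench: steel plate 120 (x) x 450 (y) x 8 with two bars. Its +y axis is the direction in which the carriage must be pushed; z up. Origin on the bench surface; the button centre starts at (0, -102, 68) mm in this frame. The plate runs from y = -180 to +270 mm. It stands at varying places and yaw.
- button_top (a point): Centre of the button's top face, moves with carriage and button. The button is a plain steel plate 46 (x) x 40 (y) mm, top 68 mm above the bench when up, 60 mm when fully down; axes as rail. An upright aluminium push plate on the carriage, 70 wide (x), 12 thick, top 86 mm above the bench, stands at its +y side: the face to push is 22 mm in +y from this point. The -y side and both x sides are open. Fingertips standing on the button push this plate when they move in +y.
- button (a joint): Button travel in m: 0 = up (carriage locked), 0.008 = fully down. Sprung: about 4 N to start it, 8 N fully down. Its lock pin is clear of the teeth from about 0.003 on: keep it deeper than 0.0035 all the way. If let up on the way the pin catches in the next tooth; at the stop it springs up behind a keeper and locks the carriage there (it cannot come up if the carriage is 3 mm or more short of the stop).
- carriage (a joint): Carriage travel in m along the rail's +y from its start at 0; slides with about 2 N when unlocked (some 8 Ns/m drag), locked it does not move beyond 1 to 2 mm of play. Reaches the stop at 0.09 to 0.15, differing from run to run.
- carriage_nose (a point): Middle of the upper edge of the carriage's leading (+y) end face, 44 mm above the bench, 152 mm in +y from the button centre; axes as rail. The carriage deck is a wooden board 110 (x) x 185 (y) x 12.
- stop: Fixed aluminium end-stop block clamped across the slide, 110 (x) x 28 (y) x 50 high with a small black clamp knob on top (to 74 high). Axes as rail. Origin at bench height under the face that the carriage meets: the carriage is home when carriage_nose has y = 0 in this frame.
- wheel: Loose cheese wheel with an orange-brown rind, 100 dia x 40 high, about 0.33 kg, lying flat on the carriage deck 60 mm behind the nose (92 mm in +y from the button centre), its top 84 mm above the bench. Origin at centre of its underside.
- small_cheese: loose small pale cheese, 62 dia x 34, origin at centre of its underside
- jar: loose amber jar with a steel lid, 60 dia x 85 high, origin at centre of its underside
- brush: loose hand brush lying flat, about 200 long, origin underside, handle to its -x
- spatula: loose spatula lying flat, about 280 long, origin underside, handle to its -x
- bottle: loose white bottle, 60 dia x 170 high, origin at centre of its underside
- bowl: loose steel bowl, 130 dia x 50 high, origin at centre of its underside
- cup: loose white cup, 70 dia x 80 high, origin at centre of its underside

How it is judged:
On the way, in this order (a step that is already met when the one before it is completed fails the run):
1. the button is pressed down with the carriage still at its start (value of joint button above 0.004 m and value of joint carriage below 0.01 m), for 0.05 s.
2. the carriage rests against the stop with the button still held down (value of joint button above 0.0035 m and y of carriage_nose in the frame of stop above -0.004 m), for 0.1 s.
At the end, for the whole second after the job is handed in: The carriage's nose is within 4 mm of the stop's face, the button is up again (under 1.2 mm down), the carriage is at rest, and the cheese wheel lies flat on the deck within 20 mm of its place (y of carriage_nose in the frame of stop above -0.004 m and value of joint button below 0.0012 m and velocity of joint carriage between -0.005 and 0.005 m/s and linear speed of wheel below 0.01 m/s and y of wheel in the frame of carriage_nose between -0.085 and -0.045 m and x of wheel in the frame of carriage_nose between -0.02 and 0.02 m and angle between wheel's own z axis and vertical below 0.1 rad and height (world z) of wheel between 0.038 and 0.052 m); the robot touches nothing.
It fails at once if the button comes up, or the carriage is forced along, between the start and the stop (value of joint button below 0.0035 m and not (value of joint carriage below 0.01 m) and not (y of carriage_nose in the frame of stop above -0.006 m)).
It fails at once if the robot touches the cheese wheel (contact force between any of the fingers, the arm and wheel above 1 N).
It fails at once if the cheese wheel is lifted or knocked off the carriage (height (world z) of wheel above 0.06 m or height (world z) of wheel below 0.034 m).
It fails at once if a bystander is moved more than 30 mm (distance of any of small_cheese, jar, brush, spatula, bottle, bowl, cup from where it was at the start of the episode above 0.03 m).
It also fails if it takes over 38 s, if anything falls off the work surface, if the arm or the gripper's body presses on something with over 40 N, if the wrist force passes 120 N, or if a joint passes its speed limit or range.

ROBOT

A 6-joint arm with a two-finger parallel gripper is mounted at the origin on the work surface. World frame = base frame: x ahead of the robot, y to its left, z up, the work surface at z = 0. Lengths are in m, angles in rad, forces in N, time in s.
With the tool pointing down it reaches from about 0.35 to 0.725 m from the base axis. Payload 4.3 kg.
Tool frame: the origin (TCP) lies on the centre line of the jaws, within the pads' length; the fingertips stand 14 mm ahead of it and the grasp point (between the pads) lies 5 mm behind it (bot.nose_length is the distance from the TCP to the fingertips, in m); z points along the fingers, y is the line along which they close (so a half turn about z gives the same grasp; the last joint's range is limited). The gripper opens to 85 mm and grips with 20 to 120 N. Pads are 22 mm wide; open, the fingers measure 114 mm over their backs; the gripper's body (76 mm by 85 mm) begins 54 mm behind the grasp point. The pads swing forward as they close: fully open they stand 13 mm farther back than shut.
Start: joints at [1.192, 0.377, 0.081, 1.274, 0, 1.46], TCP at [0.153, 0.554, 0.245] pointing down, gripper open.
Joint ranges: [-2.72, 2.72], [-0.84, 1.66], [-1.02, 1.22], [-1.77, 2.12], [-1.37, 1.28], [-3.14, 3.14]. Speed limits (rad/s): [2.57, 2.57, 3.14, 3.14, 3.14, 3.14].

INTERFACE

Orientations are given as [roll, pitch, yaw] about the fixed x, y, z axes, in that order (R = Rz(yaw) Ry(pitch) Rx(roll)).
In Python, from bench import bot, read_camera, close_job gives the robot as it stands. The module is installed in compiled form; this text tells all that it offers. Calls block until the motion is done:
- bot.move_to(position, orientation): joint-space move of the TCP to a pose.
- bot.line_to(position, feed=0.15, rotation=None, max_force=None): straight line of the TCP; rotation=None keeps the orientation; feed is the mean speed in m/s. With max_force (N) it stops when the force on the tool has changed by that much, and returns True; else False.
- bot.move_joints(angles): joint-space move.
- bot.set_gripper(opening): opening from 0.0 (shut) to 1.0 (fully open); the grip force is fixed at half the most; returns when the fingers have stopped.
- bot.dwell(seconds).
- bot.solve_ik(position, orientation): joint angles nearest the present ones, or None.
- bot.get_obs(): the state.
- read_camera(name): name is "side" or "top" or "wrist"; returns a dict with "frame" (384x512x3 uint8, blue, green, red), "fov_y" (degrees; the focal length in pixels is half the picture's height over the tangent of half this angle, whatever the lens; pixels are square), "cx", "cy" (the principal point, pixels), "k1" (the pictures are not rectified: a ray, as slopes to the right and down, at radius r is drawn at 1 + k1 r^2 times it, then the intrinsics apply), "R" (3x3) and "t" (3): a world point X has camera coordinates R X + t; the wrist camera has in their place "tool_from_camera" (4x4, takes a point from camera to tool coordinates, whose origin is the TCP and whose axes are the flange's). Camera axes: x right, y down, z forward; pixel columns grow to the right and rows downward; lengths in m; the calibration is good to about 2 mm. A picture is of the moment at which its call begins: read the wrist's pose just before it. There is no depth.
A pose or a line that the arm cannot do raises bot.Unreachable and nothing moves.
- close_job(): hands the job in; it is judged then, once.
The state is a dict: "time": time; "qpos": joint angles; "qvel": joint speeds; "joint_efforts": joint torques, N m; "ee_pos": TCP position; "ee_rot": TCP orientation; "wrist_force": force on the tool from outside, world axes, zero at the start; "torque": the same for the moment, N m; "grip_width": opening from 0.0 (shut) to 1.0 (fully open); "grip_force": force on a finger pad.
Only numpy, scipy, OpenCV 4.12 (cv2) and the standard library are available. Lean on these libraries where they do the work, as an engineer would, in place of code of your own. Each camera call takes 0.05 s, during which the arm holds its last target. There are 200 camera calls.

## Working session

There is one attempt and no reset: what is moved stays moved. The work goes in short steps, each a Python script; the robot and the scene stay as the last script left them, time stands still between calls to the robot, and variables do not carry over. Pictures are saved under pics/ and viewed, at most 10 in all, crops included, and the job is handed in when it is done.

```bash
mkdir -p pics
cat > h.py <<'E'
import numpy as np, cv2
from bench import bot, read_camera, close_job
from scipy.spatial.transform import Rotation as Ro
def ray(c,uv,pose=None):
    f=192/np.tan(np.radians(c["fov_y"])/2)
    uv=np.array(uv,float).reshape(-1,1,2)
    K=np.array([[f,0,c["cx"]],[0,f,c["cy"]],[0,0,1.]])
    p=cv2.undistortPoints(uv,K,np.array([c["k1"],0,0,0.]))[:,0]
    d=np.c_[p,np.ones(len(p))]
    if "R" in c: R=np.array(c["R"]);o=-R.T@np.array(c["t"]);return o,d@R
    T=np.array(c["tool_from_camera"]);pos,rot=pose
    Rt=Ro.from_euler('xyz',rot).as_matrix()
    return Rt@T[:3,3]+pos,(d@T[:3,:3].T)@Rt.T
def plane(c,uv,z,pose=None):
    o,d=ray(c,uv,pose);return o+d*((z-o[2])/d[:,2])[:,None]
def pix(c,X):
    X=np.array(X,float).reshape(-1,3);f=192/np.tan(np.radians(c["fov_y"])/2)
    K=np.array([[f,0,c["cx"]],[0,f,c["cy"]],[0,0,1.]])
    return cv2.projectPoints(X,cv2.Rodrigues(np.array(c["R"]))[0],np.array(c["t"]),K,np.array([c["k1"],0,0,0.]))[0][:,0]
E
python3 - <<'E'
from h import *
for n in("top","side"):
    c=read_camera(n);cv2.imwrite(f"pics/{n}0.png",cv2.resize(c["frame"],(800,600),interpolation=cv2.INTER_CUBIC))
    np.save(n+"0.npy",c,allow_pickle=True)
    print(n,-np.array(c["R"]).T@c["t"])
o=bot.get_obs();print(o["time"],o["ee_rot"])
E
```

```text
top [0.40838588 0.0081512  1.11224796]
side [ 0.13298732 -0.62120661  0.9655627 ]
0.1 [-3.13974160e+00 -2.11537005e-04  2.87280003e+00]
```

View pics/top0.png

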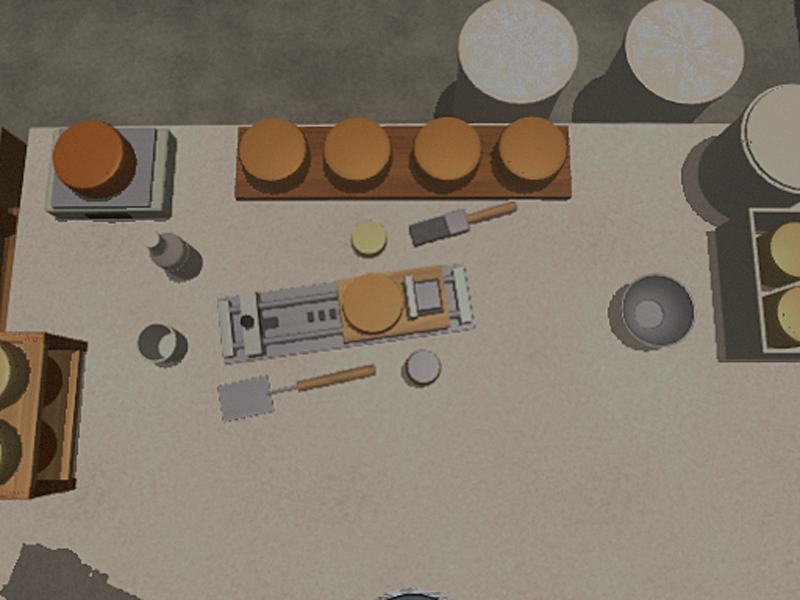

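View pics/side0.png

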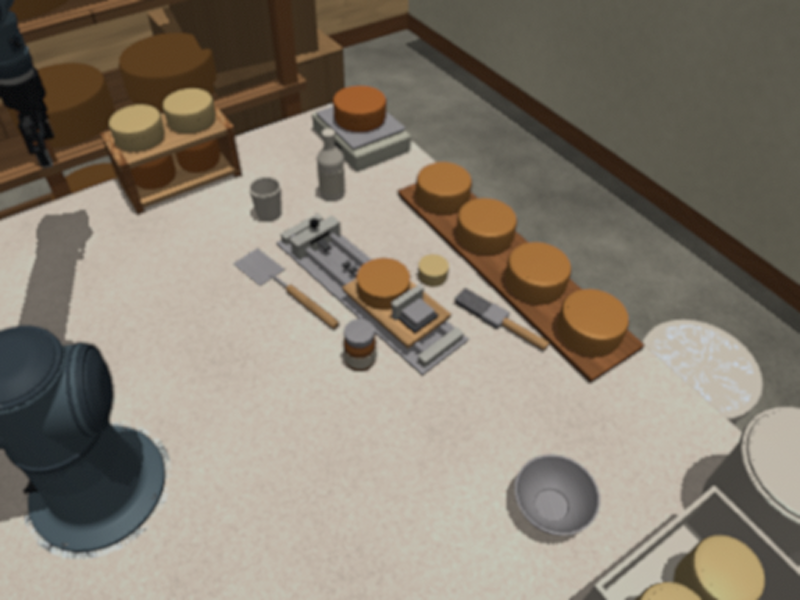

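The top view (800 px scale) shows the button at about (428,295), the wheel at (372,304) and the stop knob at (248,322). The rail runs to the left (+y). The jar stands at (423,367), about 30 mm from the rail.

Run:
```python
from h import *
c=np.load("top0.npy",allow_pickle=True).item()
s=lambda *p:np.array(p,float)*.64
b=plane(c,s((428,295)),.068)[0];w=plane(c,s((372,304)),.084)[0];k=plane(c,s((248,322)),.074)[0]
P=plane(c,s((475,328),(466,264),(222,362),(218,298)),.008)
print(b,w,k);print(P)
print("yaw dirs",[np.degrees(np.arctan2(v[1],v[0])) for v in (w-b,k-b,P[2]-P[0],P[3]-P[1])],np.linalg.norm(w-b),np.linalg.norm(k-b))
im=c["frame"][150:245,130:315];cv2.imwrite("pics/crop1.png",cv2.resize(im,(780,400),interpolation=cv2.INTER_CUBIC))
```

```text
[ 0.60251656 -0.0248297   0.068     ] [0.58432984 0.06893739 0.084     ] [0.55531437 0.27808283 0.074     ]
[[ 0.55418399 -0.10962031  0.008     ]
 [ 0.67055687 -0.09560554  0.008     ]
 [ 0.49304401  0.33857457  0.008     ]
 [ 0.60830434  0.35185321  0.008     ]]
yaw dirs [np.float64(100.97659071850954), np.float64(98.85704280611793), np.float64(97.76798927226426), np.float64(97.92041257725054)] 0.0968453556802131 0.30662688538822314
```

View pics/crop1.png

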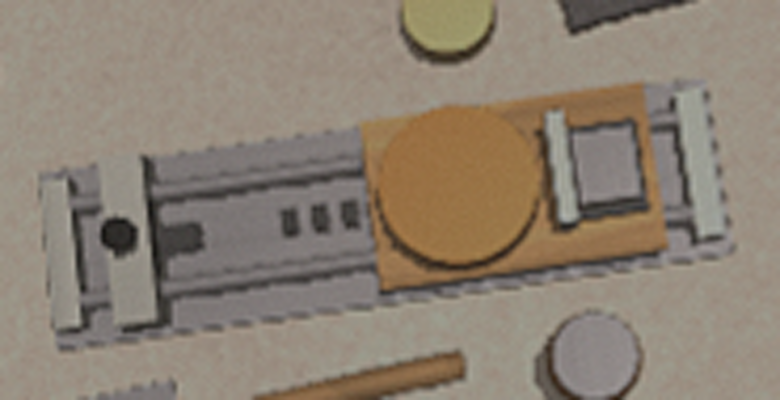

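The crop confirms the layout. The plate measures 452 mm long at a yaw of about 8°, and the button estimates agree to within 1–2 mm. Next I hover above the button and take one close look.

Run:
```python
from h import *
yaw=np.radians(8.);b=np.array([.602,-.0245]);u=np.array([-np.sin(yaw),np.cos(yaw)])
for y in(yaw+np.pi/2,yaw-np.pi/2):
    p=[*(b+.003*u),.22];q=bot.solve_ik(p,[np.pi,0,y]);print(y,q)
    e=bot.solve_ik([*(b+.16*u),.075],[np.pi,0,y]);print(e)
y=min((yaw+np.pi/2,yaw-np.pi/2),key=lambda y:abs(bot.solve_ik(p,[np.pi,0,y])[5]) if bot.solve_ik(p,[np.pi,0,y]) is not None else 9)
bot.set_gripper(0.);bot.move_to(p,[np.pi,0,y])
o=bot.get_obs();c=read_camera("wrist");c["pose"]=(o["ee_pos"],o["ee_rot"]);np.save("w1.npy",c,allow_pickle=True)
cv2.imwrite("pics/w1.png",c["frame"]);print(o["time"],o["ee_pos"],o["ee_rot"],o["wrist_force"],o["grip_width"],bot.nose_length)
```

```text
1.710422666954443 [-0.14112226  0.44024437  0.11069941  1.24125137  0.          1.29004772]
[ 0.12047096  0.5177908  -0.15601908  0.89698645  0.          1.55164095]
-1.4311699866353502 [-0.14112226  0.44024437  0.11069941  1.24125137  0.         -1.85154493]
[ 0.12047096  0.5177908  -0.15601908  0.89698645  0.         -1.58995171]
3.45 [ 0.60156581 -0.02056129  0.22006097] [ 3.14150897e+00 -2.52291121e-04  1.71187745e+00] [-0.92880326 -0.30931683 -0.83311361] 0.004136570114081185 0.014
```

View pics/w1.png

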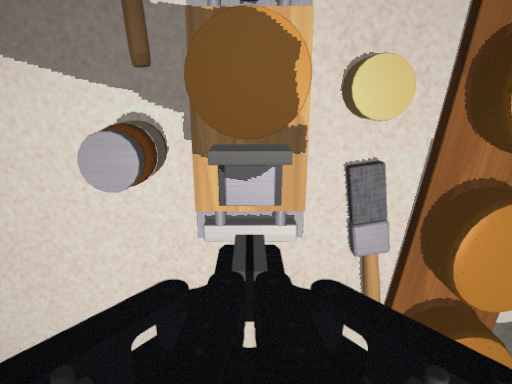

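The wrist view shows the button's top spanning columns 223–279, with its lower (-y) edge at row ~205. The push plate's top spans columns 209–292, with its near edge at row ~164.

Run:
```python
from h import *
c=np.load("w1.npy",allow_pickle=True).item();pp=c["pose"]
pl=plane(c,[(209,164),(292,164)],.086,pp);bt=plane(c,[(224,205),(280,205)],.068,pp);w=plane(c,(249,72),.084,pp)
yaw=np.radians(8);u=np.array([-np.sin(yaw),np.cos(yaw)])
d=pl[1]-pl[0];print(pl,np.linalg.norm(d),np.degrees(np.arctan2(d[1],d[0])))
print("button from plate",pl.mean(0)[:2]-.022*u,"from edge",bt.mean(0)[:2]+.020*u,np.linalg.norm(bt[1]-bt[0]),"wheel-.092",w[0,:2]-.092*u)
```

```text
[[ 0.56548341 -0.00580725  0.086     ]
 [ 0.63354666  0.00390828  0.086     ]] 0.06875317141685525 8.123674293751654
button from plate [ 0.60257684 -0.02273539] from edge [ 0.6040953  -0.02220246] 0.05138466789674917 wheel-.092 [ 0.60091532 -0.02085911]
```

Run:
```python
from h import *
yaw=np.radians(8.1);b=np.array([.602,-.023]);u=np.array([-np.sin(yaw),np.cos(yaw)]);p=b+.004*u
bot.line_to([*p,.092],feed=.1)
o=bot.get_obs();print(o["ee_pos"],o["wrist_force"])
hit=bot.line_to([*p,.070],feed=.015,max_force=18)
o=bot.get_obs();print(hit,o["time"],o["ee_pos"],o["wrist_force"])
bot.dwell(.3);o=bot.get_obs();print(o["ee_pos"],o["wrist_force"])
```

```text
[ 0.60209413 -0.01912283  0.09279325] [-0.16294211  0.00992507  1.44641543]
True 6.1167 [ 0.60153202 -0.0190945   0.0742716 ] [-1.66327216  0.28698749  7.64896641]
[ 0.6015235  -0.01904888  0.07438902] [-2.52097927  0.26350119  7.64632349]
```

The tips are at z ≈ 60.4 mm, so the button is essentially bottomed. I'll add a small preload and then push.

Run:
```python
from h import *
yaw=np.radians(8.1);u=np.array([-np.sin(yaw),np.cos(yaw)])
p0=np.array(bot.get_obs()["ee_pos"])
def show(t):
    o=bot.get_obs();e=np.array(o["ee_pos"]);f=np.array(o["wrist_force"]);d=e-p0
    print(t,round(o["time"],2),"along %.4f side %.4f z %.4f"%(d[:2]@u,d[0]*u[1]-d[1]*u[0],e[2]),"Fal %.1f"%(f[:2]@u),"F",f.round(1));return f
bot.line_to([*p0[:2],.0725],feed=.01,max_force=25);bot.dwell(.2);f=show("pre")
z=.0725
if f[2]<35:
    for s in(.02,.06):
        h=bot.line_to([*(p0[:2]+s*u),z],feed=.03,max_force=30);f=show(h)
        if h: break
```

```text
pre 6.87 along -0.0001 side 0.0001 z 0.0740 Fal 0.9 F [-4.2  0.3 11.6]
False 7.68 along 0.0196 side 0.0001 z 0.0740 Fal -0.3 F [-3.9 -0.8 10.9]
False 9.17 along 0.0594 side -0.0001 z 0.0740 Fal -1.8 F [-3.5 -2.4 11.8]
```

Run:
```python
from h import *
yaw=np.radians(8.1);u=np.array([-np.sin(yaw),np.cos(yaw)])
p0=np.array([.6015235,-.01904888])
def show(t):
    o=bot.get_obs();e=np.array(o["ee_pos"]);f=np.array(o["wrist_force"]);d=e[:2]-p0
    print(t,round(o["time"],2),"along %.4f side %.4f z %.4f"%(d@u,d[0]*u[1]-d[1]*u[0],e[2]),"Fal %.1f"%(f[:2]@u),"F",f.round(1))
h=bot.line_to([*(p0+.175*u),.0725],feed=.03,max_force=15);show(h);bot.dwell(.3);show("held")
c=read_camera("top");np.save("top1.npy",c,allow_pickle=True)
im=c["frame"][150:245,130:315];cv2.imwrite("pics/crop2.png",cv2.resize(im,(780,400),interpolation=cv2.INTER_CUBIC))
```

```text
True 11.87 along 0.1485 side 0.0010 z 0.0744 Fal -1.1 F [-1.4 -1.3  7.3]
held 12.17 along 0.1484 side 0.0010 z 0.0746 Fal -0.9 F [-1.8 -1.2  7.3]
```

View pics/crop2.png

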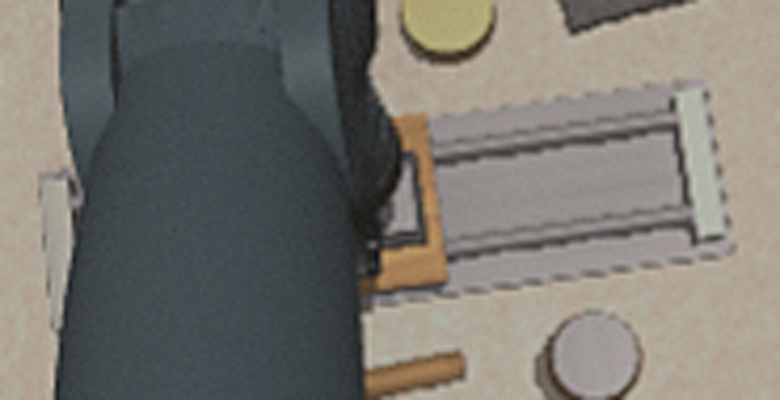

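The carriage has moved about 140 mm and the push stopped on a force spike. I'll lean gently on it to confirm it is against the stop with the button still down.

Run:
```python
from h import *
yaw=np.radians(8.1);u=np.array([-np.sin(yaw),np.cos(yaw)])
p0=np.array([.6015235,-.01904888])
def show(t):
    o=bot.get_obs();e=np.array(o["ee_pos"]);f=np.array(o["wrist_force"]);d=e[:2]-p0
    print(t,round(o["time"],2),"along %.4f side %.4f z %.4f"%(d@u,d[0]*u[1]-d[1]*u[0],e[2]),"Fal %.1f"%(f[:2]@u),"F",f.round(1));return d@u
a=show("now")
for k in(.002,.004,.006,.009):
    h=bot.line_to([*(p0+(.1484+k)*u),.0725],feed=.01,max_force=20);bot.dwell(.15);show((k,h))
    if h:break
for n in("side","wrist"):
    o=bot.get_obs();c=read_camera(n);c["pose"]=(o["ee_pos"],o["ee_rot"]);np.save(n+"2.npy",c,allow_pickle=True)
    im=c["frame"]; im=im[120:250,150:320] if n=="side" else im
    cv2.imwrite(f"pics/{n}2.png",cv2.resize(im,(784,600),interpolation=cv2.INTER_CUBIC) if n=="side" else im)
```

```text
now 12.22 along 0.1484 side 0.0011 z 0.0747 Fal -1.7 F [-1.5 -1.9  7.1]
(0.002, False) 12.71 along 0.1485 side 0.0011 z 0.0741 Fal -4.7 F [-1.3 -5.   9.1]
(0.004, False) 13.21 along 0.1486 side 0.0011 z 0.0741 Fal -9.7 F [ -1.4 -10.    8.8]
(0.006, False) 13.71 along 0.1486 side 0.0011 z 0.0742 Fal -14.9 F [ -0.6 -15.1   8.9]
(0.009, False) 14.31 along 0.1487 side 0.0010 z 0.0743 Fal -23.1 F [  1.3 -23.2  10.6]
```

View pics/side2.png

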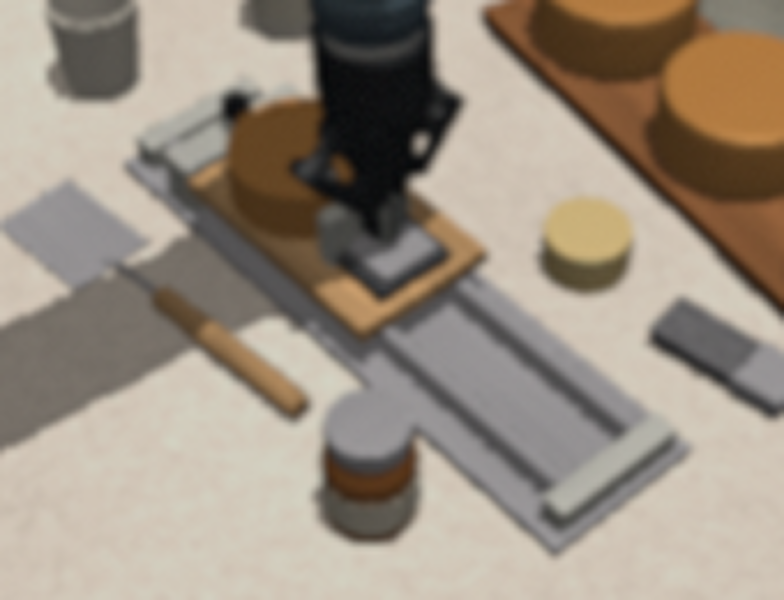

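View pics/wrist2.png

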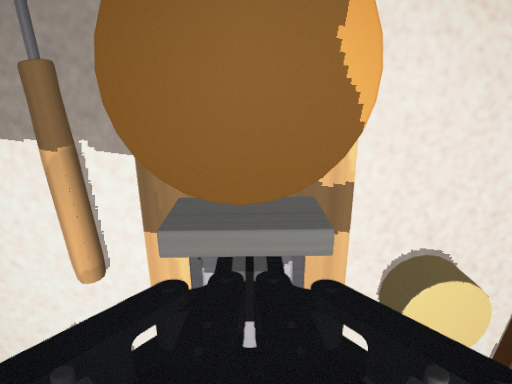

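The carriage sits hard against the stop: 23 N with no further motion, button still down, wheel in its place. I'll ease the push, let the button up and move clear.

Run:
```python
from h import *
yaw=np.radians(8.1);u=np.array([-np.sin(yaw),np.cos(yaw)])
p0=np.array([.6015235,-.01904888])
P=lambda a,z:[*(p0+a*u),z]
bot.line_to(P(.1505,.0735),feed=.02)
bot.line_to(P(.1505,.086),feed=.03)
print(bot.get_obs()["wrist_force"])
bot.line_to(P(.142,.088),feed=.03)
bot.line_to(P(.142,.22),feed=.12)
c=read_camera("wrist");cv2.imwrite("pics/w3.png",c["frame"])
o=bot.get_obs();print(o["time"],o["wrist_force"],o["ee_pos"])
c["pose"]=(o["ee_pos"],o["ee_rot"]);np.save("w3.npy",c,allow_pickle=True)
```

```text
[ 1.40738626 -5.1832209   1.72041694]
17.2167 [ 0.10767175 -1.0885057  -0.47082879] [0.58090842 0.12147076 0.21895208]
```

View pics/w3.png

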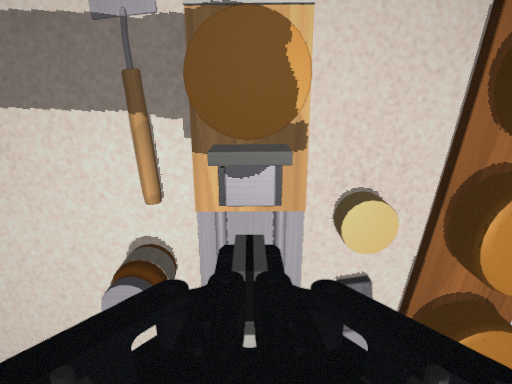

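The wheel (248,72), plate and button look just as they did at the start. The stop's edge is right at the nose (row ~3), and nothing else has moved.

```bash
python3 -c "
from h import *
bot.dwell(.3);print(close_job())"
```

```text
the job is handed in; nothing more can be done
None
```

I handed the job in at about 17.5 s of the 38 s limit: the button was held down for the whole push, the carriage rests against the end stop, and the arm is clear. The button looks sprung back up in the last picture, with the wheel in its place and nothing in view disturbed; the hand-in returned no verdict.

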